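# Open the belt tensioner and hold its arm back past the click

### The arm

A 6-joint arm with a two-finger parallel gripper is mounted at the origin on the work surface. World frame = base frame: x ahead of the robot, y to its left, z up, the work surface at z = 0. Lengths are in m, angles in rad, forces in N, time in s.
With the tool pointing down it reaches from about 0.35 to 0.85 m from the base axis. Payload 8.1 kg.
Tool frame: the origin (TCP) lies midway between the tips of the shut fingers; the grasp point (between the pads) lies 19 mm behind it; z points along the fingers, y is the line along which they close (so a half turn about z gives the same grasp; the last joint's range is limited). The gripper opens to 93 mm and grips with 3 to 60 N. Pads are 15 mm wide; open, the fingers measure 128 mm over their backs; the gripper's body (75 mm by 188 mm) begins 65 mm behind the grasp point.
Start: joints at [-1.426, 0.13, 1.488, -0, 1.523, -0.085], TCP at [0.137, -0.584, 0.219] pointing down, gripper open.
Joint ranges: [-2.96, 2.96], [-0.89, 2.26], [0.02, 2.5], [-1.34, 4.48], [0, 2.73], [-2.66, 2.66]. Speed limits (rad/s): [2.39, 2.39, 2.79, 3.14, 3.14, 3.14].

### API

Orientations are given as a rotation vector (axis times angle).
In Python, from plant import read_state, read_camera, camera_model, close_job gives the robot as it stands. The module is installed in compiled form; this text tells all that it offers.
- The arm moves only by the tool carry_out, never from a script. Its argument "moves" is a list of rows, each an object of numbers: "jaw": the finger opening in m, from 0 to 0.093; "dx", "dy", "dz": the shift along the tool's x, y, z in m; "yaw": the turn about the tool's z in rad. In form: [{"jaw": .., "dx": .., "dy": .., "dz": .., "yaw": ..}, ...]. A call has 1 to 8 rows; each row shifts and turns the commanded pose from where the row before left it, along the tool's axes as they then stand; what a row does not reach is not made up. A row lasts 1/8 s, in which the tool goes at most 62.5 mm and 10.7 degrees, less where a joint would pass 70% of its speed; a pose out of reach is approached as far as the arm can. A call is refused whole if a number of a shift passes 0.0625 or a number of a turn 0.188, either way. A call with a gripper value outside its range is refused whole. The fingers move at their own pace and stop on an object; "grip_force" is the grip in N (left out, the last holds). Time passes only in rows, so rows that do not move let the fingers close. It gives the time, the measured TCP pose, the force, the opening and the grip force at its end, in the units of the state.
- read_state(): the state, without advancing time (a new reading comes with each control period).
- read_camera(name): name is "scene" or "top" or "wrist"; returns the picture (420x560x3 uint8, red, green, blue); there is no depth.
- camera_model(name): a dict with "camera_matrix" (3x3 intrinsics, pixels), "k1" (the pictures are not rectified: a ray, as slopes to the right and down, at radius r is drawn at 1 + k1 r^2 times it, then the intrinsics apply), "view" (4x4, takes a point from world to camera coordinates). Camera axes: x right, y up, looking along -z (the intrinsics and any distortion apply to the point x, -y, -z); pixel columns grow to the right and rows downward; lengths in m; the calibration is good to about 2 mm. A picture is of the moment at which its call begins: read the wrist's pose just before it. camera_model takes no time and is no camera call; for the wrist camera it gives the pose at the moment of the call.
- close_job(): hands the job in; it is judged then, once.
The state is a dict: "t": time; "q": joint angles; "dq": joint speeds; "joint_torque": joint torques, N m; "tool_pos": TCP position; "orientation": TCP orientation; "force": force on the tool from outside, world axes, zero at the start; "wrist_torque": the same for the moment, N m; "opening": finger opening in m; "gripper_force": force on a finger pad.
Only numpy, scipy, OpenCV 4.12 (cv2) and the standard library are available. Lean on these libraries where they do the work, as an engineer would, in place of code of your own. Each camera call takes 0.05 s, during which the arm holds its last target. There are 200 camera calls.

### The job

The tub-shaped belt tensioner housing on the bench has a loose plywood lid: tip the lid up by the grip block at its motor end, with the opposite edge still resting on the rim, then lift it off and lay it flat, right side up, in the middle of the grey felt mat. Then push the sprung tensioner arm inside the tub back by its square lug, towards the motor end, until it has clicked past the pawl and stands clear of it but not yet against its end stop, and finish while still holding it there with the gripper, pushed back, so that it cannot settle back onto the pawl. Leave everything else on the bench as it is.

Things in the scene. Friction and masses are not known exactly. Their poses are not given: they have to be found in the camera images.
- housing: fixed open-topped grey steel tub 200 x 160 mm (x, y), 75 mm high, walls 5 mm. Origin: centre of its underside, on the bench. Own +x points away from the robot (within 0.35 rad) to the end that carries the motor, a dark finned cylinder along x, 68 mm across, to 205 mm from the origin. It stands on the left or right half of the bench, the mat on the other.
- tub_floor (a point): middle of the tub's floor, 5 mm over the bench, axes as the housing's. In the tub stand a fixed aluminium roller, 32 mm across, 59 mm high, at own (-70, -52) mm, and the sprung tensioner arm; the rest is empty.
- pawl_guide (a point): top, 51 mm over the bench, of the small dark block outside the tub's +y wall that guides the brass pawl, whose nose shows inside the wall. The block reaches 105 mm from the housing's origin in y.
- lid: loose plywood lid, about 0.22 kg, panel 206 x 166 x 9 mm; battens below, 8 mm deep, drop into the tub with about 4 mm play. Origin: centre of the battens' underside; panel underside at 8 mm, top at 17 mm; z up, axes as the housing's at the start. At the start the panel rests on the rim, origin 67 mm over the bench, centred on the housing; laid on the mat its origin is 4 mm over the bench.
- lid_grip (a point): point in the wooden grip block on top of the lid near its +x (motor end) edge. The block is 22 mm (x) by 26 mm (y), rises 36 mm from the panel's top and is centred 78 mm from the lid's centre in x, 0 in y; this point is 28 mm over the panel's top, 8 mm below the block's top. Grip it across y. Axes as the lid's.
- lid_near (a point): middle of the lid's -x edge (100 mm from its centre), on the underside of the panel: the edge opposite the grip block, on which the lid is tipped.
- rim_near (a point): middle of the top of the tub's -x wall, outer side (100 mm from the housing's origin, 75 mm high): the rim on which the lid's opposite edge rests while it is tipped.
- mat: grey felt mat, 260 x 220 mm (x, y), 4 mm thick, fixed. Origin: centre of its underside.
- tensioner (a joint): angle of the sprung arm (rad): 0 at rest, grows as it is pushed towards the motor end; end stop 0.72. Force at the lug: about 4 N at 0, 9 N at 0.6. From 0.35 to 0.41 its tooth rides over the sprung pawl: the force rises to 13 to 16 N, then drops to about 6 N, the click. Tooth clear of the pawl from 0.46 on. Let go after the click, it falls back against the pawl at about 0.43.
- pivot (a point): the arm's upright pivot axis, at rim height (75 mm over the bench), at own (30, -50) mm of the housing. At rest the arm leans 0.3 rad from the housing's +y towards its -x. Beyond the lug it carries a rubber idler roller 26 mm across, top 60 mm over the bench, 87 mm from the pivot.
- push_face (a point): centre of the face to push on the arm's square aluminium lug: 28 mm wide, from 18 to 62 mm over the bench, this point at 45 mm. It lies 54 mm along the arm from the pivot and 20 mm to its -x side. Site x is the direction to push and turns with the arm, y runs to the arm's free end. At rest the face is 5 mm on the -x side of the housing's centre, with 85 mm free before it.
- screwdriver: screwdriver, 200 mm, black handle, lying between the housing and the mat; origin in mid-tool underside; leave it alone
- ear_defenders: black ear defenders lying at the back of the bench, about 70 mm high; origin under the two cups; leave it alone
- tape_roll: black ring of tape, 64 mm across, 25 mm high, on the right side; origin centre of underside; leave it alone
- glue_bottle: white glue bottle, 60 mm across, 150 mm high, on the left side; origin centre of underside; leave it alone
- offcut: loose wooden offcut 160 x 45 x 40 mm on the left side; origin centre of underside; leave it alone
- hammer: hammer, 260 mm long, lying on the right side; origin on its underside; leave it alone

How it is judged:
On the way, in this order (a step that is already met when the one before it is completed fails the run):
1. the lid is tipped up at its grip-block end by at least 0.12 rad with its opposite edge still on (within 25 mm of) the rim (angle between lid's own z axis and vertical above 0.12 rad and distance between lid_near and rim_near below 0.025 m and z of lid_grip in the frame of rim_near above 0.045 m), for 0.1 s.
2. the lid lies flat and released on the mat, within 60 mm of its middle (horizontal distance between lid and mat below 0.06 m and height (world z) of lid below 0.012 m and angle between lid's own z axis and vertical below 0.06 rad and linear speed of lid below 0.03 m/s and contact force between the fingers and lid below 0.05 N), for 0.2 s.
3. the tensioner arm is pushed past the click, clear of the pawl, by the fingers (value of joint tensioner above 0.46 rad and contact force between the fingers and tensioner above 3 N), for 0.2 s.
At the end, for the whole second after the job is handed in: The fingers press on the tensioner arm with more than 3 N and keep it still between 0.46 rad (past the click, clear of the pawl) and 0.69 rad (short of the end stop at 0.72); the lid lies flat and untouched on the mat, right side up, its centre within 60 mm of the mat's (all of step 2 and all of step 3 and value of joint tensioner below 0.69 rad and velocity of joint tensioner below 0.1 rad/s); the arm keeps its last pose, push and grip.
It fails at once if another thing on the bench is moved by more than 30 mm (distance of any of screwdriver, ear_defenders, tape_roll, glue_bottle, offcut, hammer from where it was at the start of the episode above 0.03 m).
It also fails if it takes over 58 s, if anything falls off the work surface, if the arm or the gripper's body presses on something with over 40 N, if the wrist force passes 120 N, or if a joint passes its speed limit or range.

## Working session

There is one attempt and no reset: what is moved stays moved. The work goes in short steps, Python scripts to look and compute and a tool call to move; the robot and the scene stay as the last step left them, time stands still between calls to the robot, and variables do not carry over. Pictures are saved under pics/ and viewed, at most 10 in all, crops included, and the job is handed in when it is done.

Besides the shell and the picture viewer there is one more tool, called after "Call:" in YAML: its name, and indented under it one key for each argument. carry_out: Moves the arm, as the interface text tells. Its arguments: {"type":"object","properties":{"moves":{"type":"array","items":{"type":"object","properties":{"jaw":{"type":"number"},"dx":{"type":"number"},"dy":{"type":"number"},"dz":{"type":"number"},"yaw":{"type":"number"}}}},"grip_force":{"type":"number"}},"required":["moves"]}

```bash
mkdir -p pics; cat > h.py <<'E'
import numpy as np, cv2
from plant import *
def proj(cm,P):
    P=np.atleast_2d(P); c=(cm['view']@np.c_[P,np.ones(len(P))].T).T
    s=np.c_[c[:,0]/-c[:,2],-c[:,1]/-c[:,2]]; r2=(s**2).sum(1,keepdims=True); s=s*(1+cm['k1']*r2)
    K=np.array(cm['camera_matrix']); return s@K[:2,:2].T+K[:2,2]
def ray(cm,uv,z):
    K=np.array(cm['camera_matrix']); d=np.array([cm['k1'],0,0,0,0],float)
    s=cv2.undistortPoints(np.array(uv,float).reshape(-1,1,2),K,d).reshape(-1,2)
    V=np.array(cm['view']); R=V[:3,:3]; o=-R.T@V[:3,3]
    D=np.c_[s[:,0],-s[:,1],-np.ones(len(s))]@R
    return o+D*((z-o[2])/D[:,2])[:,None]
def snap(n,f):
    im=read_camera(n); cv2.imwrite(f,im[:,:,::-1]); return im
E
python3 - <<'E'
from h import *
for n in('top','scene'):
    cm=camera_model(n); snap(n,f'pics/{n}0.png'); V=np.array(cm['view']); print(n,cm['k1'],np.round(-V[:3,:3].T@V[:3,3],3))
s=read_state(); print(s['t'],s['tool_pos'],s['orientation'],s['force'],s['opening'])
E
```

```text
top 0.013682951363155808 [0.395 0.012 1.354]
scene -0.10263641248817379 [1.435 0.026 0.972]
0.1 [ 0.1365811  -0.58371367  0.21769954] [-3.11922908e+00 -3.59929812e-01  1.22135939e-04] [-0.03189704  0.19549322  0.23421166] 0.0929945511235757
```

View pics/top0.png

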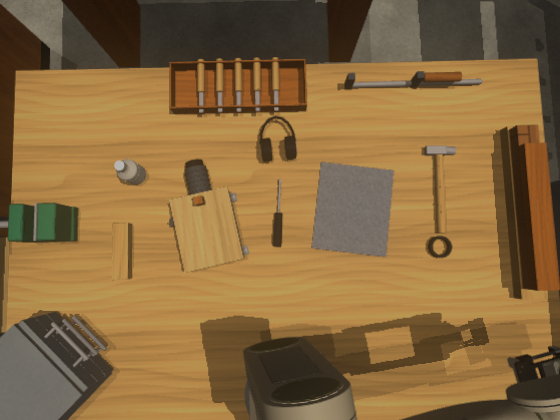

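View pics/scene0.png

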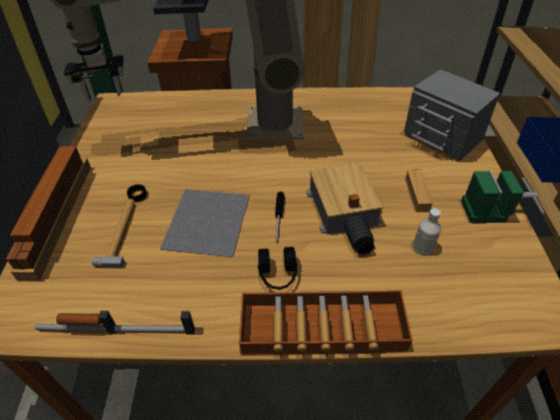

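The top view shows the lid with corners near (168,200), (230,187), (243,260), (182,272), its grip block at (198,200) and the motor at (196,175). The mat corners are near (321,163), (394,171), (387,255), (312,248). The screwdriver lies at (278,215), between housing and mat.

```bash
python3 - <<'E'
from h import *
im=cv2.imread('pics/top0.png'); cm=camera_model('top')
hsv=cv2.cvtColor(im,cv2.COLOR_BGR2HSV)
m=((hsv[:,:,1]<60)&(hsv[:,:,2]>60)&(hsv[:,:,2]<160)).astype(np.uint8); m[:140]=0;m[280:]=0;m[:,:300]=0;m[:,410:]=0
c=max(cv2.findContours(m,0,2)[0],key=cv2.contourArea); b=cv2.boxPoints(cv2.minAreaRect(c))
P=ray(cm,b,0.004); print('mat',b.round(1).tolist(),P.round(3).tolist(),P.mean(0).round(4),np.linalg.norm(P-np.roll(P,1,0),axis=1))
L=ray(cm,[(168,200),(230,187),(243,260),(182,272)],0.084); print('lid',L.round(3).tolist(),L.mean(0),np.linalg.norm(L-np.roll(L,1,0),axis=1))
print('grip',ray(cm,[(198,200)],0.12))
cv2.imwrite('pics/crop0.png',cv2.resize(im[145:285,150:300],None,fx=4,fy=4,interpolation=cv2.INTER_CUBIC))
E
```

```text
mat [[311.70001220703125, 248.0], [320.8999938964844, 162.10000610351562], [394.1000061035156, 170.0], [384.8999938964844, 255.8000030517578]] [[0.409, -0.085, 0.004], [0.664, -0.122, 0.004], [0.634, -0.34, 0.004], [0.38, -0.299, 0.004]] [ 0.5218 -0.2116  0.004 ] [0.21594055 0.2581494  0.22054092 0.25802082]
lid [[0.553, 0.316, 0.084], [0.585, 0.143, 0.084], [0.381, 0.111, 0.084], [0.353, 0.279, 0.084]] [0.46801797 0.21239251 0.084     ] [0.20318082 0.17577011 0.20640551 0.16957743]
grip [[0.54622483 0.22686841 0.12      ]]
```

View pics/crop0.png

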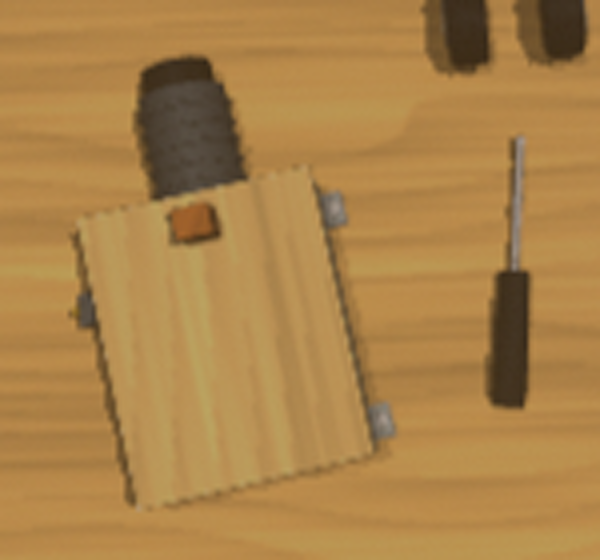

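The crop puts the lid corners at (76,218), (308,166), (376,454), (138,507) and the grip-block top at (192,222) in 4x crop pixels, with motor and pawl guide where expected.

```bash
cat >> h.py <<'E'
from scipy.spatial.transform import Rotation as Ro
def go(*wps):
    s=read_state(); R=Ro.from_rotvec(s['orientation']).as_matrix(); p=np.array(s['tool_pos'])
    y0=np.arctan2(R[1,0],R[0,0]); print('t',round(s['t'],2),'tcp',p.round(4),'yaw',round(y0,3),'zaxis',R[:,2].round(3),'F',np.round(s['force'],2),'open',round(s['opening'],4),'gf',round(s['gripper_force'],2))
    for w in wps:
        d=np.array(w[:3])-p; print(' to',np.round(w,4),'d',(R.T@d).round(4),'|d|',round(np.linalg.norm(d),3),'dyaw',round(-(w[3]-y0),3)); p=np.array(w[:3])
E
python3 - <<'E'
from h import *
cm=camera_model('top')
L=ray(cm,np.array([(76,218),(308,166),(376,454),(138,507)])/4+[150,145],0.084)[:,:2]
print(L.round(3).tolist(),np.linalg.norm(L-np.roll(L,1,0),axis=1))
g=ray(cm,[(192/4+150,222/4+145)],0.12)[0,:2]
c=L.mean(0); e=(L[0]+L[1]-L[2]-L[3]); e2=(L[0]+L[3]-L[1]-L[2])
y1=np.arctan2(e[1],e[0]); y2=np.arctan2(-e2[0],e2[1]); y3=np.arctan2(*(g-c)[::-1]); print('lid c',c,'yaws',y1,y2,y3,'grip',g,np.linalg.norm(g-c))
go((.45,-.30,.22,(y1+y2)/2),(g[0],g[1],.22,(y1+y2)/2))
E
```

```text
[[0.554, 0.314], [0.586, 0.152], [0.385, 0.108], [0.354, 0.272]] [0.20481395 0.16489605 0.20613984 0.16626618]
lid c [0.46988023 0.21137635] yaws 0.20925688592293845 0.19164913996650654 0.2039076969183011 grip [0.54486106 0.226881  ] 0.07656708258720236
t 0.1 tcp [ 0.1366 -0.5837  0.2177] yaw 0.23 zaxis [-0.     0.002 -1.   ] F [-0.03  0.2   0.23] open 0.093 gf 0.0
 to [ 0.45   -0.3     0.22    0.2005] d [ 0.3698 -0.2049 -0.0019] |d| 0.423 dyaw 0.029
 to [0.5449 0.2269 0.22   0.2005] d [ 0.2124 -0.4914  0.0008] |d| 0.535 dyaw 0.029
```

Call:
carry_out:
  moves:
    - {"dx": 0.046,"dy": -0.026,"yaw": 0.03,"jaw": 0.06}
    - {"dx": 0.046,"dy": -0.026}
    - {"dx": 0.046,"dy": -0.026}
    - {"dx": 0.046,"dy": -0.026}
    - {"dx": 0.046,"dy": -0.026}
    - {"dx": 0.046,"dy": -0.026}
    - {"dx": 0.046,"dy": -0.026}
    - {"dx": 0.046,"dy": -0.026}

```text
invalid input at $.moves[0]: expected keys jaw, dx, dy, dz, yaw
```

Call:
carry_out:
  moves:
    - {"dx": 0.024,"dy": -0.055}
    - {"dx": 0.024,"dy": -0.055}
    - {"dx": 0.024,"dy": -0.055}
    - {"dx": 0.024,"dy": -0.055}
    - {"dx": 0.024,"dy": -0.055}
    - {"dx": 0.024,"dy": -0.055}
    - {"dx": 0.024,"dy": -0.055}
    - {"dx": 0.024,"dy": -0.055}

```text
invalid input at $.moves[0]: expected keys jaw, dx, dy, dz, yaw
```

```bash
python3 - <<'E'
from h import *
go((.5449,.2269,.18,.2005),(.5449,.2269,.094,.2005))
cm=camera_model('wrist'); snap('wrist','pics/w1.png'); V=np.array(cm['view']); print(-V[:3,:3].T@V[:3,3]); print(proj(cm,[[.5449,.2269,.12]]))
E
```

```text
t 0.1 tcp [ 0.1366 -0.5837  0.2177] yaw 0.23 zaxis [-0.     0.002 -1.   ] F [-0.03  0.2   0.23] open 0.093 gf 0.0
 to [0.5449 0.2269 0.18   0.2005] d [ 0.5822 -0.6963  0.0389] |d| 0.908 dyaw 0.029
 to [0.5449 0.2269 0.094  0.2005] d [-0.      0.0001  0.086 ] |d| 0.086 dyaw 0.029
[ 0.20087042 -0.56754779  0.3834563 ]
[[1395.03609676 1121.20682908]]
```

View pics/w1.png

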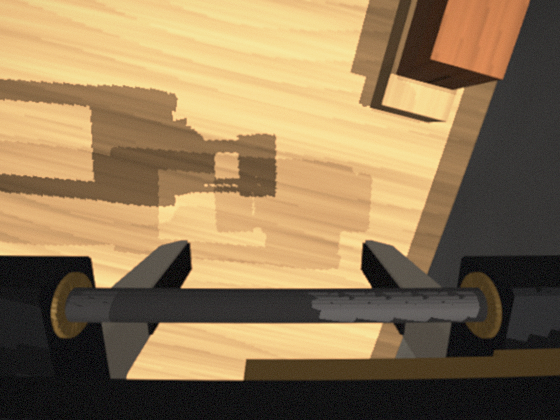

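The moves were refused because every key is needed in each row. The wrist view therefore shows the start pose, with the fingertips near (185,245) and (370,245) and bare bench below.

Call:
carry_out:
  moves:
    - {"jaw": 0.06,"dx": 0.046,"dy": -0.026,"dz": 0,"yaw": 0.03}
    - {"jaw": 0.06,"dx": 0.046,"dy": -0.026,"dz": 0,"yaw": 0}
    - {"jaw": 0.06,"dx": 0.046,"dy": -0.026,"dz": 0,"yaw": 0}
    - {"jaw": 0.06,"dx": 0.046,"dy": -0.026,"dz": 0,"yaw": 0}
    - {"jaw": 0.06,"dx": 0.046,"dy": -0.026,"dz": 0,"yaw": 0}
    - {"jaw": 0.06,"dx": 0.046,"dy": -0.026,"dz": 0,"yaw": 0}
    - {"jaw": 0.06,"dx": 0.046,"dy": -0.026,"dz": 0,"yaw": 0}
    - {"jaw": 0.06,"dx": 0.046,"dy": -0.026,"dz": 0,"yaw": 0}

```text
t: 1.15
tool_pos: [0.4561, -0.3047, 0.2185]
orientation: [-3.126, -0.313, 0.0]
force: [1.4, -0.6, -0.0]
opening: 0.06
gripper_force: 0.0
```

Call:
carry_out:
  moves:
    - {"jaw": 0.06,"dx": 0.024,"dy": -0.055,"dz": 0,"yaw": 0}
    - {"jaw": 0.06,"dx": 0.024,"dy": -0.055,"dz": 0,"yaw": 0}
    - {"jaw": 0.06,"dx": 0.024,"dy": -0.055,"dz": 0,"yaw": 0}
    - {"jaw": 0.06,"dx": 0.024,"dy": -0.055,"dz": 0,"yaw": 0}
    - {"jaw": 0.06,"dx": 0.024,"dy": -0.055,"dz": 0,"yaw": 0}
    - {"jaw": 0.06,"dx": 0.024,"dy": -0.055,"dz": 0,"yaw": 0}
    - {"jaw": 0.06,"dx": 0.024,"dy": -0.055,"dz": 0,"yaw": 0}
    - {"jaw": 0.06,"dx": 0.024,"dy": -0.055,"dz": 0,"yaw": 0}

```text
t: 2.15
tool_pos: [0.5559, 0.1652, 0.2185]
orientation: [3.126, 0.313, -0.0]
force: [-0.3, 0.3, 0.7]
opening: 0.0599
gripper_force: 0.0
```

```bash
python3 - <<'E'
from h import *
go((.5449,.2269,.18,.2005),(.5449,.2269,.094,.2005))
cm=camera_model('wrist'); snap('wrist','pics/w2.png'); print(proj(cm,[[.5449,.2269,.12]]))
E
```

```text
t 2.15 tcp [0.5559 0.1652 0.2185] yaw 0.2 zaxis [-0. -0. -1.] F [-0.27  0.27  0.67] open 0.0599 gf 0.0
 to [0.5449 0.2269 0.18   0.2005] d [ 0.0015 -0.0626  0.0385] |d| 0.074 dyaw -0.001
 to [0.5449 0.2269 0.094  0.2005] d [ 0.    -0.     0.086] |d| 0.086 dyaw -0.001
[[202.60922452 209.00790931]]
```

View pics/w2.png

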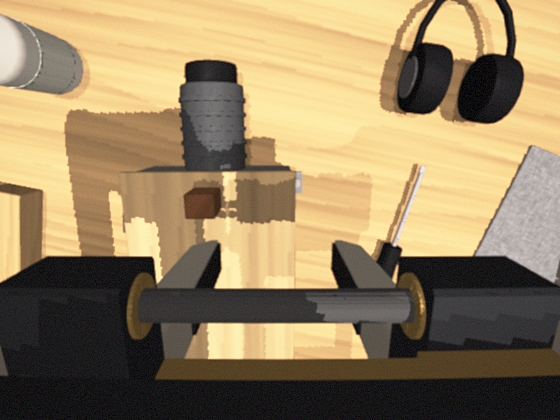

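The wrist view shows the grip block at about (204,205), where (203,209) was predicted, so the estimate holds. Next I descend and grip lightly.

Call:
carry_out:
  moves:
    - {"jaw": 0.06,"dx": 0.001,"dy": -0.032,"dz": 0.015,"yaw": 0}
    - {"jaw": 0.06,"dx": 0.001,"dy": -0.031,"dz": 0.02,"yaw": 0}
    - {"jaw": 0.06,"dx": 0,"dy": 0,"dz": 0.03,"yaw": 0}
    - {"jaw": 0.06,"dx": 0,"dy": 0,"dz": 0.035,"yaw": 0}
    - {"jaw": 0.06,"dx": 0,"dy": 0,"dz": 0.023,"yaw": 0}
    - {"jaw": 0.02,"dx": 0,"dy": 0,"dz": 0,"yaw": 0}
    - {"jaw": 0.02,"dx": 0,"dy": 0,"dz": 0,"yaw": 0}
    - {"jaw": 0.02,"dx": 0,"dy": 0,"dz": 0,"yaw": 0}
  grip_force: 8

```text
t: 3.2
tool_pos: [0.5465, 0.2256, 0.0974]
orientation: [-3.125, -0.313, -0.004]
force: [-0.8, 1.1, 0.6]
opening: 0.0346
gripper_force: 0.0
```

Call:
carry_out:
  moves:
    - {"jaw": 0.015,"dx": -0.001,"dy": 0,"dz": 0.003,"yaw": 0}
    - {"jaw": 0.015,"dx": 0,"dy": 0,"dz": 0,"yaw": 0}
    - {"jaw": 0.015,"dx": 0,"dy": 0,"dz": 0,"yaw": 0}
    - {"jaw": 0.015,"dx": 0,"dy": 0,"dz": 0,"yaw": 0}
  grip_force: 8

```text
t: 3.7
tool_pos: [0.5457, 0.2259, 0.0943]
orientation: [-3.125, -0.313, -0.005]
force: [-0.0, 2.0, 6.1]
opening: 0.0259
gripper_force: 8.0
```

Call:
carry_out:
  moves:
    - {"jaw": 0.015,"dx": -0.002,"dy": 0,"dz": -0.009,"yaw": 0}
    - {"jaw": 0.015,"dx": -0.0025,"dy": 0,"dz": -0.009,"yaw": 0}
    - {"jaw": 0.015,"dx": -0.003,"dy": 0,"dz": -0.009,"yaw": 0}
    - {"jaw": 0.015,"dx": -0.0035,"dy": 0,"dz": -0.009,"yaw": 0}
    - {"jaw": 0.015,"dx": 0,"dy": 0,"dz": 0,"yaw": 0}
    - {"jaw": 0.015,"dx": 0,"dy": 0,"dz": 0,"yaw": 0}
  grip_force: 8

```text
t: 4.45
tool_pos: [0.5338, 0.223, 0.1288]
orientation: [-3.126, -0.313, -0.001]
force: [1.3, -0.3, -1.4]
opening: 0.0257
gripper_force: 8.0
```

```bash
python3 - <<'E'
from h import *
go()
a=snap('scene','pics/s2.png'); b=snap('wrist','pics/w3.png')
cv2.imwrite('pics/tip.png',np.hstack([cv2.resize(a[130:270,280:460],(540,420)),cv2.resize(b[:,140:400],(260,420))])[:,:,::-1])
E
```

```text
t 4.45 tcp [0.5338 0.223  0.1288] yaw 0.2 zaxis [ 0.001  0.    -1.   ] F [ 1.27 -0.26 -1.38] open 0.0257 gf 8.0
```

View pics/tip.png

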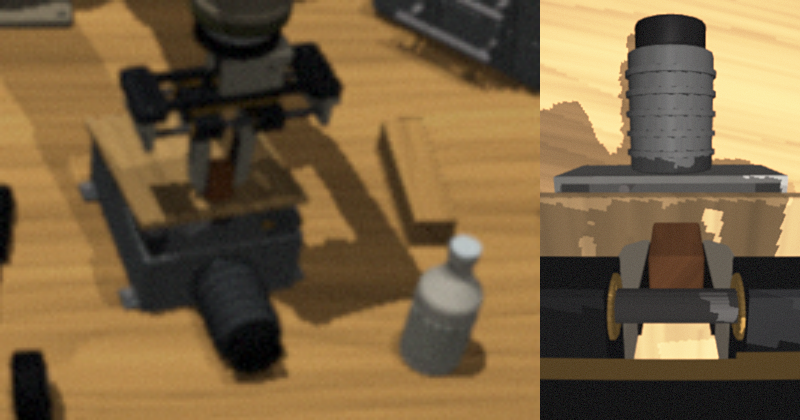

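The lid is tipped, with its motor end well up and the opposite edge still on the rim. I'll grip firmly and lift it off.

Call:
carry_out:
  moves:
    - {"jaw": 0.01,"dx": 0,"dy": 0,"dz": 0,"yaw": 0}
    - {"jaw": 0.01,"dx": 0,"dy": 0,"dz": 0,"yaw": 0}
    - {"jaw": 0.01,"dx": 0,"dy": 0,"dz": -0.01,"yaw": 0}
    - {"jaw": 0.01,"dx": 0,"dy": 0,"dz": -0.02,"yaw": 0}
    - {"jaw": 0.01,"dx": 0,"dy": 0,"dz": -0.025,"yaw": 0}
    - {"jaw": 0.01,"dx": 0,"dy": 0,"dz": -0.03,"yaw": 0}
    - {"jaw": 0.01,"dx": 0,"dy": 0,"dz": -0.02,"yaw": 0}
    - {"jaw": 0.01,"dx": 0,"dy": 0,"dz": 0,"yaw": 0}
  grip_force: 45

```text
t: 5.55
tool_pos: [0.5349, 0.2234, 0.2365]
orientation: [-3.125, -0.313, -0.007]
force: [-0.0, 0.6, -2.8]
opening: 0.0255
gripper_force: 45.0
```

```bash
python3 - <<'E'
from h import *
c=np.array([.5218,-.2116]);y=-.1
g=c+.078*np.array([np.cos(y),np.sin(y)]); print(g)
go((g[0],g[1],.22,y),(g[0],g[1],.08,y))
a=snap('scene','pics/s3.png'); b=snap('wrist','pics/w4.png')
cv2.imwrite('pics/lift.png',np.hstack([cv2.resize(a[100:240,270:450],(540,420)),cv2.resize(b[:,140:400],(260,420))])[:,:,::-1])
E
```

```text
[ 0.59941032 -0.21938701]
t 5.55 tcp [0.5349 0.2234 0.2365] yaw 0.2 zaxis [ 0.004  0.001 -1.   ] F [-0.01  0.62 -2.85] open 0.0255 gf 45.0
 to [ 0.5994 -0.2194  0.22   -0.1   ] d [-0.0247  0.4468  0.0162] |d| 0.448 dyaw 0.3
 to [ 0.5994 -0.2194  0.08   -0.1   ] d [-6.0e-04  1.0e-04  1.4e-01] |d| 0.14 dyaw 0.3
```

View pics/lift.png

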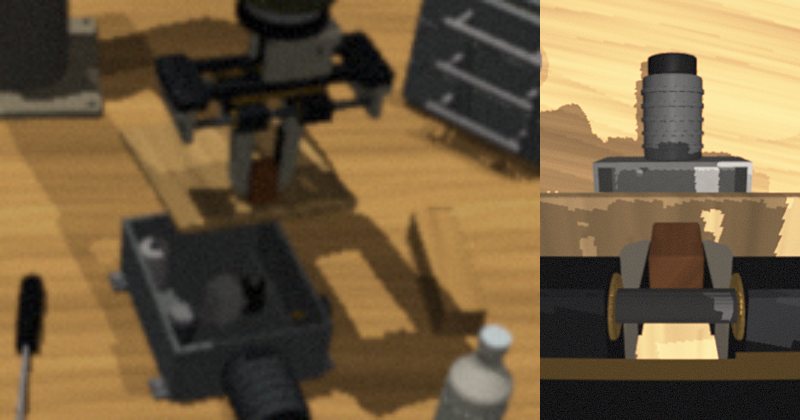

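The lid is held firmly at its tilt, clear of the tub. Now to the mat.

Call:
carry_out:
  moves:
    - {"jaw": 0.01,"dx": -0.003,"dy": 0.03,"dz": 0,"yaw": 0}
    - {"jaw": 0.01,"dx": -0.003,"dy": 0.055,"dz": 0,"yaw": 0}
    - {"jaw": 0.01,"dx": -0.003,"dy": 0.06,"dz": 0,"yaw": 0}
    - {"jaw": 0.01,"dx": -0.003,"dy": 0.06,"dz": 0,"yaw": 0}
    - {"jaw": 0.01,"dx": -0.003,"dy": 0.06,"dz": 0,"yaw": 0}
    - {"jaw": 0.01,"dx": -0.003,"dy": 0.06,"dz": 0,"yaw": 0}
    - {"jaw": 0.01,"dx": -0.003,"dy": 0.055,"dz": 0,"yaw": 0}
    - {"jaw": 0.01,"dx": -0.003,"dy": 0.045,"dz": 0,"yaw": 0}

```text
t: 6.65
tool_pos: [0.5934, -0.2003, 0.2313]
orientation: [-3.124, -0.311, 0.005]
force: [0.8, 0.9, -2.2]
opening: 0.0257
gripper_force: 45.0
```

Call:
carry_out:
  moves:
    - {"jaw": 0.01,"dx": 0,"dy": 0.02,"dz": 0.01,"yaw": 0.1}
    - {"jaw": 0.01,"dx": 0,"dy": 0,"dz": 0.015,"yaw": 0.1}
    - {"jaw": 0.01,"dx": 0,"dy": 0,"dz": 0.015,"yaw": 0.1}
    - {"jaw": 0.01,"dx": 0,"dy": 0,"dz": 0,"yaw": 0}

```text
t: 7.15
tool_pos: [0.5965, -0.2172, 0.1899]
orientation: [-3.135, 0.157, 0.009]
force: [-0.5, -0.9, -2.7]
opening: 0.0256
gripper_force: 45.0
```

```bash
python3 - <<'E'
from h import *
go((.5994,-.2194,.08,-.1))
E
```

```text
t 7.15 tcp [ 0.5965 -0.2172  0.1899] yaw -0.1 zaxis [-0.006  0.003 -1.   ] F [-0.45 -0.86 -2.66] open 0.0256 gf 45.0
 to [ 0.5994 -0.2194  0.08   -0.1   ] d [0.0038 0.0022 0.1099] |d| 0.11 dyaw 0.0
```

Call:
carry_out:
  moves:
    - {"jaw": 0.01,"dx": -0.004,"dy": 0.001,"dz": 0.025,"yaw": 0}
    - {"jaw": 0.01,"dx": -0.004,"dy": 0.001,"dz": 0.035,"yaw": 0}
    - {"jaw": 0.01,"dx": 0,"dy": 0,"dz": 0.03,"yaw": 0}
    - {"jaw": 0.01,"dx": 0,"dy": 0,"dz": 0.02,"yaw": 0}
    - {"jaw": 0.01,"dx": 0,"dy": 0,"dz": 0.008,"yaw": 0}
    - {"jaw": 0.01,"dx": 0,"dy": 0,"dz": 0,"yaw": 0}

```text
t: 7.9
tool_pos: [0.5903, -0.2191, 0.0758]
orientation: [-3.138, 0.156, 0.0]
force: [0.4, 0.1, -2.6]
opening: 0.0255
gripper_force: 45.0
```

Call:
carry_out:
  moves:
    - {"jaw": 0.01,"dx": 0,"dy": 0,"dz": 0.003,"yaw": 0}
    - {"jaw": 0.01,"dx": 0.002,"dy": 0,"dz": 0.006,"yaw": 0}
    - {"jaw": 0.01,"dx": 0.003,"dy": 0,"dz": 0.007,"yaw": 0}
    - {"jaw": 0.01,"dx": 0.003,"dy": 0,"dz": 0.008,"yaw": 0}
    - {"jaw": 0.01,"dx": 0.002,"dy": 0,"dz": 0.008,"yaw": 0}
    - {"jaw": 0.01,"dx": 0.002,"dy": 0,"dz": 0.006,"yaw": 0}
    - {"jaw": 0.01,"dx": 0,"dy": 0,"dz": 0,"yaw": 0}
  grip_force: 6

```text
t: 8.78
tool_pos: [0.6014, -0.22, 0.0364]
orientation: [-3.137, 0.157, 0.003]
force: [-0.9, 0.0, -2.5]
opening: 0.0261
gripper_force: 6.0
```

```bash
python3 - <<'E'
from h import *
go((.5994,-.2194,.031,-.1))
a=snap('scene','pics/s4.png')
cv2.imwrite('pics/lay.png',cv2.resize(a[130:290,140:340],(750,600))[:,:,::-1])
E
```

```text
t 8.78 tcp [ 0.6014 -0.22    0.0364] yaw -0.1 zaxis [-0.002  0.001 -1.   ] F [-0.9   0.03 -2.5 ] open 0.0261 gf 6.0
 to [ 0.5994 -0.2194  0.031  -0.1   ] d [-0.0021 -0.0004  0.0054] |d| 0.006 dyaw -0.0
```

View pics/lay.png

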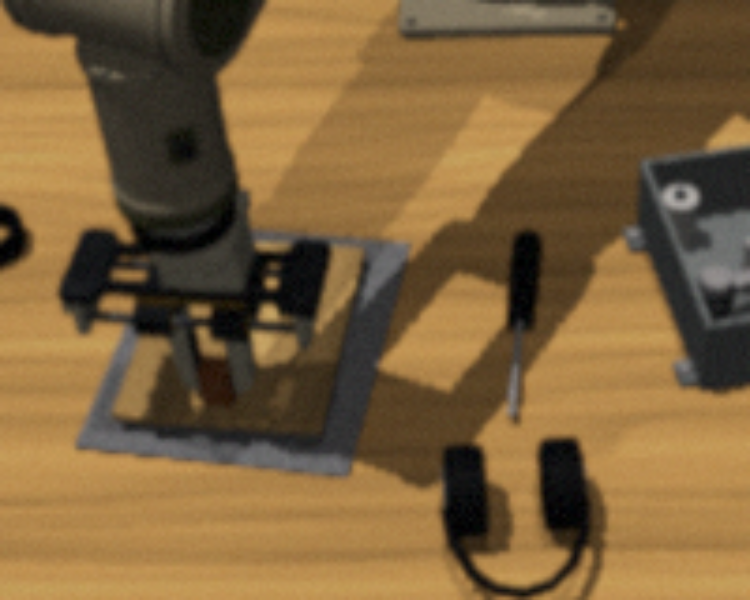

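The lid is over the mat with a margin all round (edges near (115,420) to (365,260)) and almost down. I'll lower the last few mm and release.

Call:
carry_out:
  moves:
    - {"jaw": 0.01,"dx": 0,"dy": 0,"dz": 0.003,"yaw": 0}
    - {"jaw": 0.01,"dx": 0,"dy": 0,"dz": 0.003,"yaw": 0}
    - {"jaw": 0.01,"dx": 0,"dy": 0,"dz": 0,"yaw": 0}
    - {"jaw": 0.01,"dx": 0,"dy": 0,"dz": 0,"yaw": 0}
  grip_force: 3

```text
t: 9.32
tool_pos: [0.6023, -0.2204, 0.0318]
orientation: [3.138, -0.157, 0.001]
force: [1.3, 0.1, 0.3]
opening: 0.0258
gripper_force: 3.0
```

Call:
carry_out:
  moves:
    - {"jaw": 0.05,"dx": 0,"dy": 0,"dz": 0,"yaw": 0}
    - {"jaw": 0.05,"dx": 0,"dy": 0,"dz": 0,"yaw": 0}
    - {"jaw": 0.05,"dx": 0,"dy": 0,"dz": 0,"yaw": 0}
    - {"jaw": 0.05,"dx": 0,"dy": 0,"dz": -0.03,"yaw": 0}
    - {"jaw": 0.05,"dx": 0,"dy": 0,"dz": -0.05,"yaw": 0}
    - {"jaw": 0.05,"dx": 0,"dy": 0,"dz": -0.05,"yaw": 0}
    - {"jaw": 0.05,"dx": 0,"dy": 0,"dz": -0.05,"yaw": 0}
    - {"jaw": 0.05,"dx": 0,"dy": 0,"dz": -0.01,"yaw": 0}

```text
t: 10.32
tool_pos: [0.6043, -0.2213, 0.2272]
orientation: [3.135, -0.157, 0.012]
force: [0.9, 0.2, -0.0]
opening: 0.0498
gripper_force: 0.0
```

```bash
python3 - <<'E'
from h import *
c=np.array([.4699,.2114]);y=.2005; R=np.array([[np.cos(y),-np.sin(y)],[np.sin(y),np.cos(y)]])
pv=R@[.03,-.05]+c
def face(th,off=0.):  # arm leans 0.3 from +y toward -x at rest
    a=np.array([-np.sin(.3-th),np.cos(.3-th)]); n=np.array([np.cos(.3-th),np.sin(.3-th)])
    return R@(np.array([.03,-.05])+.054*a-(.02+off)*n)+c
for th in(0,.35,.46,.57,.72): print(th,face(th).round(4))
P=face(0,.045); go((P[0],P[1],.20,y))
a=snap('top','pics/t5.png'); b=snap('wrist','pics/w5.png')
cv2.imwrite('pics/lay2.png',np.hstack([cv2.resize(a[145:285,150:300],(400,373)),cv2.resize(a[150:270,300:400],(311,373))])[:,:,::-1])
E
```

```text
0 [0.4658 0.2062]
0.35 [0.4814 0.2188]
0.46 [0.4871 0.2215]
0.57 [0.4931 0.2236]
0.72 [0.5015 0.2254]
t 10.32 tcp [ 0.6043 -0.2213  0.2272] yaw -0.1 zaxis [ 0.007 -0.003 -1.   ] F [ 0.93  0.21 -0.02] open 0.0498 gf 0.0
 to [0.4263 0.1846 0.2    0.2005] d [-0.2179 -0.3861  0.0246] |d| 0.444 dyaw -0.301
```

View pics/lay2.png

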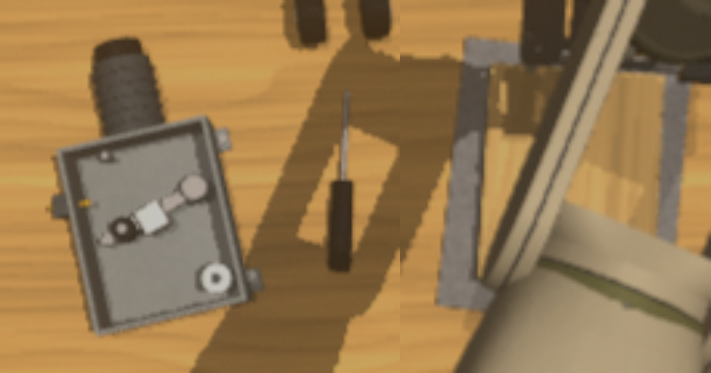

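The lid lies flat and released in the middle of the mat. The open tub shows the roller at crop (215,278), the lug at (152,217), the idler at (123,229) and the pivot at (193,187). I'll check the lug against the expected pose.

```bash
cat >> h.py <<'E'
C=np.array([.4699,.2114]);Y=.2005; RH=np.array([[np.cos(Y),-np.sin(Y)],[np.sin(Y),np.cos(Y)]])
def face(th,off=0.):
    a=np.array([-np.sin(.3-th),np.cos(.3-th)]); n=np.array([np.cos(.3-th),np.sin(.3-th)])
    return RH@(np.array([.03,-.05])+.054*a-(.02+off)*n)+C
E
python3 - <<'E'
from h import *
cm=camera_model('top'); s=np.array([150,145])
def hs(uv,z): 
    w=ray(cm,[np.array(uv)*150/400+s],z)[0,:2]; return w.round(4),(RH.T@(w-C)).round(4)
print('roller',hs((215,278),.062)); print('lug',hs((152,217),.062)); print('idler',hs((123,229),.06)); print('pivot',hs((193,187),.05))
for p in((57,153),(208,120),(243,297),(98,332)): print('rim',hs(p,.075))
P=face(0,.04); go((P[0],P[1],.20,.5))
E
```

```text
roller (array([0.4116, 0.147 ]), array([-0.0699, -0.0515]))
lug (array([0.4778, 0.2123]), array([ 0.0079, -0.0006]))
idler (array([0.4661, 0.2434]), array([0.0026, 0.0321]))
pivot (array([0.5094, 0.1701]), array([ 0.0305, -0.0483]))
rim (array([0.5472, 0.3091]), array([0.0952, 0.0804]))
rim (array([0.5777, 0.1502]), array([ 0.0935, -0.0815]))
rim (array([0.3909, 0.1169]), array([-0.0962, -0.0769]))
rim (array([0.3595, 0.2673]), array([-0.097 ,  0.0768]))
t 10.43 tcp [ 0.603  -0.2207  0.2234] yaw -0.1 zaxis [ 0.003 -0.001 -1.   ] F [-0.49 -0.26 -1.74] open 0.05 gf 0.0
 to [0.4307 0.187  0.2    0.5   ] d [-0.2123 -0.3884  0.0224] |d| 0.443 dyaw -0.6
```

Call:
carry_out:
  moves:
    - {"jaw": 0,"dx": -0.026,"dy": -0.048,"dz": 0,"yaw": 0}
    - {"jaw": 0,"dx": -0.0265,"dy": -0.0485,"dz": 0,"yaw": 0}
    - {"jaw": 0,"dx": -0.0265,"dy": -0.0485,"dz": 0,"yaw": 0}
    - {"jaw": 0,"dx": -0.0265,"dy": -0.0485,"dz": 0,"yaw": 0}
    - {"jaw": 0,"dx": -0.0265,"dy": -0.0485,"dz": 0,"yaw": 0}
    - {"jaw": 0,"dx": -0.0265,"dy": -0.0485,"dz": 0,"yaw": 0}
    - {"jaw": 0,"dx": -0.0265,"dy": -0.0485,"dz": 0,"yaw": 0}
    - {"jaw": 0,"dx": -0.0265,"dy": -0.0485,"dz": 0,"yaw": 0}
  grip_force: 10

```text
t: 11.42
tool_pos: [0.4284, 0.1875, 0.2191]
orientation: [3.136, -0.158, -0.005]
force: [-0.1, -0.4, 0.4]
opening: 0.0003
gripper_force: 0.0
```

Call:
carry_out:
  moves:
    - {"jaw": 0,"dx": 0,"dy": 0,"dz": 0,"yaw": -0.15}
    - {"jaw": 0,"dx": 0,"dy": 0,"dz": 0,"yaw": -0.15}
    - {"jaw": 0,"dx": 0,"dy": 0,"dz": 0,"yaw": -0.15}
    - {"jaw": 0,"dx": 0,"dy": 0,"dz": 0,"yaw": -0.15}
    - {"jaw": 0,"dx": 0,"dy": 0,"dz": 0,"yaw": 0}

```text
t: 12.05
tool_pos: [0.4294, 0.1861, 0.2194]
orientation: [3.044, 0.776, -0.006]
force: [0.2, -0.5, -0.2]
opening: 0.0004
gripper_force: 0.0
```

```bash
python3 - <<'E'
from h import *
P=face(0,.04); go((P[0],P[1],.2,.5),(P[0],P[1],.036,.5))
a=snap('top','pics/t6.png'); b=snap('wrist','pics/w6.png')
cv2.imwrite('pics/pre.png',np.hstack([cv2.resize(b,(480,360)),cv2.resize(a[150:270,300:400],(300,360))])[:,:,::-1])
E
```

```text
t 12.05 tcp [0.4294 0.1861 0.2194] yaw 0.499 zaxis [-0.004 -0.001 -1.   ] F [ 0.21 -0.5  -0.22] open 0.0004 gf 0.0
 to [0.4307 0.187  0.2    0.5   ] d [ 0.0017 -0.0001  0.0193] |d| 0.019 dyaw -0.001
 to [0.4307 0.187  0.036  0.5   ] d [6.00e-04 1.00e-04 1.64e-01] |d| 0.164 dyaw -0.001
```

View pics/pre.png

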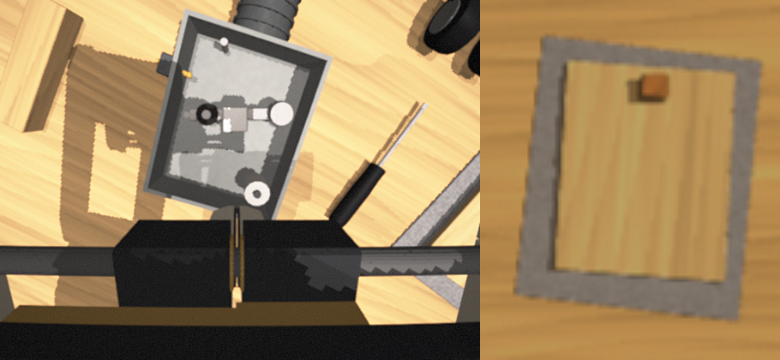

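The tool is centred behind the lug (face at about (235,120) in the wrist view), with tub and lug aligned to it. The lid lies centred and flat on the mat. Now I descend into the tub.

Call:
carry_out:
  moves:
    - {"jaw": 0,"dx": 0.001,"dy": 0,"dz": 0.04,"yaw": 0}
    - {"jaw": 0,"dx": 0.001,"dy": 0,"dz": 0.045,"yaw": 0}
    - {"jaw": 0,"dx": 0,"dy": 0,"dz": 0.04,"yaw": 0}
    - {"jaw": 0,"dx": 0,"dy": 0,"dz": 0.035,"yaw": 0}
    - {"jaw": 0,"dx": 0,"dy": 0,"dz": 0.023,"yaw": 0}
    - {"jaw": 0,"dx": 0,"dy": 0,"dz": 0,"yaw": 0}

```text
t: 12.9
tool_pos: [0.4299, 0.1866, 0.0362]
orientation: [3.045, 0.773, -0.008]
force: [0.8, -0.3, 1.0]
opening: 0.0003
gripper_force: 0.0
```

Call:
carry_out:
  moves:
    - {"jaw": 0,"dx": 0.008,"dy": 0,"dz": 0,"yaw": 0}
    - {"jaw": 0,"dx": 0.008,"dy": 0,"dz": 0,"yaw": 0}
    - {"jaw": 0,"dx": 0.006,"dy": 0,"dz": 0,"yaw": 0}
    - {"jaw": 0,"dx": 0.004,"dy": 0,"dz": 0,"yaw": 0}
    - {"jaw": 0,"dx": 0,"dy": 0,"dz": 0,"yaw": 0}

```text
t: 13.52
tool_pos: [0.4554, 0.2, 0.0388]
orientation: [-3.044, -0.777, -0.0]
force: [0.4, -0.8, -0.4]
opening: 0.0002
gripper_force: 0.0
```

```bash
python3 - <<'E'
from h import *
go(*[(*face(t,.0075),.036,.5-t) for t in (0,.1,.2,.3,.4,.5,.57)])
E
```

```text
t 13.53 tcp [0.4554 0.2    0.0388] yaw 0.5 zaxis [ 0.  0. -1.] F [ 0.42 -0.81 -0.43] open 0.0002 gf 0.0
 to [0.4592 0.2026 0.036  0.5   ] d [ 0.0046 -0.0004  0.0028] |d| 0.005 dyaw -0.0
 to [0.4629 0.2074 0.036  0.4   ] d [ 0.0055 -0.0025  0.    ] |d| 0.006 dyaw 0.1
 to [0.467  0.2118 0.036  0.3   ] d [ 0.0057 -0.0019  0.    ] |d| 0.006 dyaw 0.2
 to [0.4716 0.2158 0.036  0.2   ] d [ 0.0059 -0.0013  0.    ] |d| 0.006 dyaw 0.3
 to [0.4765 0.2193 0.036  0.1   ] d [ 0.006  -0.0007  0.    ] |d| 0.006 dyaw 0.4
 to [0.4817 0.2224 0.036  0.    ] d [ 0.0061 -0.0001  0.    ] |d| 0.006 dyaw 0.5
 to [ 0.4856  0.2242  0.036  -0.07  ] d [0.0042 0.0003 0.    ] |d| 0.004 dyaw 0.57
```

Call:
carry_out:
  moves:
    - {"jaw": 0,"dx": 0.003,"dy": 0,"dz": 0.003,"yaw": 0}
    - {"jaw": 0,"dx": 0.0025,"dy": 0,"dz": 0,"yaw": 0}
    - {"jaw": 0,"dx": 0,"dy": 0,"dz": 0,"yaw": 0}

```text
t: 13.9
tool_pos: [0.4594, 0.2023, 0.0352]
orientation: [3.044, 0.777, -0.002]
force: [-0.9, -0.5, -1.5]
opening: 0.0004
gripper_force: 0.6
```

Call:
carry_out:
  moves:
    - {"jaw": 0,"dx": 0.0027,"dy": -0.0014,"dz": 0,"yaw": 0.05}
    - {"jaw": 0,"dx": 0.0027,"dy": -0.0014,"dz": 0,"yaw": 0.05}
    - {"jaw": 0,"dx": 0.0027,"dy": -0.0014,"dz": 0,"yaw": 0.05}
    - {"jaw": 0,"dx": 0.0027,"dy": -0.0014,"dz": 0,"yaw": 0.05}
    - {"jaw": 0,"dx": 0,"dy": 0,"dz": 0,"yaw": 0}

```text
t: 14.52
tool_pos: [0.4665, 0.2116, 0.0352]
orientation: [3.106, 0.47, -0.003]
force: [-4.1, -2.2, 1.3]
opening: 0.0006
gripper_force: 2.5
```

```bash
python3 - <<'E'
from h import *
go(*[(*face(t,.0075),.036,.5-t) for t in (.2,.3,.4,.5,.57)])
E
```

```text
t 14.53 tcp [0.4665 0.2116 0.0352] yaw 0.3 zaxis [-0.002 -0.001 -1.   ] F [-4.08 -2.21  1.28] open 0.0006 gf 2.51
 to [0.467  0.2118 0.036  0.3   ] d [ 0.0005 -0.     -0.0008] |d| 0.001 dyaw 0.0
 to [0.4716 0.2158 0.036  0.2   ] d [ 0.0055 -0.0025 -0.    ] |d| 0.006 dyaw 0.1
 to [0.4765 0.2193 0.036  0.1   ] d [ 0.0057 -0.0019 -0.    ] |d| 0.006 dyaw 0.2
 to [0.4817 0.2224 0.036  0.    ] d [ 0.0059 -0.0013 -0.    ] |d| 0.006 dyaw 0.3
 to [ 0.4856  0.2242  0.036  -0.07  ] d [ 0.0042 -0.0006 -0.    ] |d| 0.004 dyaw 0.37
```

Call:
carry_out:
  moves:
    - {"jaw": 0,"dx": 0.0027,"dy": -0.0014,"dz": 0,"yaw": 0.05}
    - {"jaw": 0,"dx": 0.0027,"dy": -0.0014,"dz": 0,"yaw": 0.05}
    - {"jaw": 0,"dx": 0.0027,"dy": -0.0014,"dz": 0,"yaw": 0.05}
    - {"jaw": 0,"dx": 0,"dy": 0,"dz": 0,"yaw": 0}

```text
t: 15.02
tool_pos: [0.4731, 0.2177, 0.0352]
orientation: [3.132, 0.236, -0.004]
force: [-5.0, -1.7, 2.2]
opening: 0.0004
gripper_force: 3.0
```

Call:
carry_out:
  moves:
    - {"jaw": 0,"dx": 0.0014,"dy": -0.0007,"dz": 0,"yaw": 0.025}
    - {"jaw": 0,"dx": 0,"dy": 0,"dz": 0,"yaw": 0}

```text
t: 15.28
tool_pos: [0.4735, 0.2182, 0.0351]
orientation: [3.134, 0.198, -0.007]
force: [-9.9, -4.5, 7.5]
opening: 0.0003
gripper_force: 5.3
```

Call:
carry_out:
  moves:
    - {"jaw": 0,"dx": 0.0014,"dy": -0.0007,"dz": 0,"yaw": 0.025}
    - {"jaw": 0,"dx": 0,"dy": 0,"dz": 0,"yaw": 0}

```text
t: 15.52
tool_pos: [0.475, 0.2193, 0.0352]
orientation: [3.137, 0.159, -0.006]
force: [-8.2, -2.8, 4.3]
opening: 0.0008
gripper_force: 4.1
```

Call:
carry_out:
  moves:
    - {"jaw": 0,"dx": 0.0014,"dy": -0.0007,"dz": 0,"yaw": 0.025}
    - {"jaw": 0,"dx": 0,"dy": 0,"dz": 0,"yaw": 0}

```text
t: 15.78
tool_pos: [0.4769, 0.2204, 0.0352]
orientation: [3.139, 0.119, -0.004]
force: [-5.3, -0.2, 2.0]
opening: 0.0006
gripper_force: 2.7
```

Call:
carry_out:
  moves:
    - {"jaw": 0,"dx": 0.0014,"dy": -0.0007,"dz": 0,"yaw": 0.025}
    - {"jaw": 0,"dx": 0,"dy": 0,"dz": 0,"yaw": 0}

```text
t: 16.02
tool_pos: [0.4782, 0.2212, 0.0352]
orientation: [3.14, 0.08, -0.004]
force: [-5.8, -1.1, 2.2]
opening: 0.0005
gripper_force: 3.0
```

```bash
python3 - <<'E'
from h import *
go(*[(*face(t,.0075),.036,.5-t) for t in (.4,.5,.57,.6)])
E
```

```text
t 16.02 tcp [0.4782 0.2212 0.0352] yaw 0.051 zaxis [-0.003 -0.    -1.   ] F [-5.79 -1.08  2.2 ] open 0.0005 gf 2.98
 to [0.4765 0.2193 0.036  0.1   ] d [-0.0018  0.0018 -0.0008] |d| 0.003 dyaw -0.049
 to [0.4817 0.2224 0.036  0.    ] d [ 0.0054 -0.0027 -0.    ] |d| 0.006 dyaw 0.051
 to [ 0.4856  0.2242  0.036  -0.07  ] d [ 0.0039 -0.0016 -0.    ] |d| 0.004 dyaw 0.121
 to [ 0.4873  0.2248  0.036  -0.1   ] d [ 0.0017 -0.0006 -0.    ] |d| 0.002 dyaw 0.151
```

The click showed: the force rose to about 11 N and dropped to 6 N. I'll push on to about 0.57 rad.

Call:
carry_out:
  moves:
    - {"jaw": 0,"dx": 0.0014,"dy": -0.0007,"dz": 0,"yaw": 0.025}
    - {"jaw": 0,"dx": 0.0014,"dy": -0.0007,"dz": 0,"yaw": 0.025}
    - {"jaw": 0,"dx": 0.0014,"dy": -0.0007,"dz": 0,"yaw": 0.025}
    - {"jaw": 0,"dx": 0.0014,"dy": -0.0007,"dz": 0,"yaw": 0.025}
    - {"jaw": 0,"dx": 0.0014,"dy": -0.0007,"dz": 0,"yaw": 0.025}
    - {"jaw": 0,"dx": 0,"dy": 0,"dz": 0,"yaw": 0}
    - {"jaw": 0,"dx": 0,"dy": 0,"dz": 0,"yaw": 0}
    - {"jaw": 0,"dx": 0,"dy": 0,"dz": 0,"yaw": 0}

```text
t: 17.02
tool_pos: [0.4847, 0.2249, 0.0352]
orientation: [3.139, -0.116, -0.005]
force: [-7.7, -0.7, 3.3]
opening: 0.0006
gripper_force: 4.1
```

```bash
python3 - <<'E'
from h import *
go(*[(*face(t,.0075),.036,.5-t) for t in (.5,.57,.6)])
p=np.array(read_state()['tool_pos'])[:2]
from scipy.optimize import brentq
n=lambda t:RH@[np.cos(.3-t),np.sin(.3-t)]
for o in(.0075,.01): print(o,brentq(lambda t:(face(t,o)-p)@n(t),.2,.9))
E
```

```text
t 17.02 tcp [0.4847 0.2249 0.0352] yaw -0.074 zaxis [-0.003 -0.    -1.   ] F [-7.75 -0.74  3.34] open 0.0006 gf 4.05
 to [0.4817 0.2224 0.036  0.    ] d [-0.0028  0.0027 -0.0008] |d| 0.004 dyaw -0.074
 to [ 0.4856  0.2242  0.036  -0.07  ] d [ 0.0037 -0.0021 -0.    ] |d| 0.004 dyaw -0.004
 to [ 0.4873  0.2248  0.036  -0.1   ] d [ 0.0016 -0.0008 -0.    ] |d| 0.002 dyaw 0.026
0.0075 0.5540438529172556
0.01 0.5999679331212131
```

```bash
python3 -c "
from plant import *
print(close_job())"
```

```text
the job is handed in; nothing more can be done
None
```

The job is handed in, with no verdict returned: the lid lies flat and centred on the mat, and the gripper holds the tensioner arm at an estimated 0.55 rad (past the click, short of the stop) with about 8 N.

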